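Scan a laminate sample

ROBOT

A 7-joint arm with a two-finger parallel gripper is mounted at the origin on the work surface. World frame = base frame: x ahead of the robot, y to its left, z up, the work surface at z = 0. Lengths are in m, angles in rad, forces in N, time in s.
With the tool pointing down it reaches from about 0.4 to 0.85 m from the base axis. Payload 10.4 kg.
Tool frame: the origin (TCP) lies at the very end of the fingers, on their centre line; the grasp point (between the pads) lies 19 mm behind it (ctrl.grip_depth is the distance from the TCP to the grasp point, in m); z points along the fingers, y is the line along which they close (so a half turn about z gives the same grasp; the last joint's range is limited). The gripper opens to 87 mm and grips with 3 to 60 N. Pads are 19 mm wide; open, the fingers measure 117 mm over their backs; the gripper's body (75 mm by 190 mm) begins 51 mm behind the grasp point.
Start: joints at [-0.023, 0.332, -0.065, 1.46, 0.022, 1.35, -0.088], TCP at [0.625, 0, 0.223] pointing down, gripper open.
Joint ranges: [-2.6, 2.6], [-0.5, 2.12], [-1.47, 1.34], [0.16, 2.42], [-1.27, 4.41], [0.06, 2.06], [-2.6, 2.6]. Speed limits (rad/s): [2.22, 2.22, 2.79, 2.79, 3.14, 3.14, 3.14].

INTERFACE

Orientations are given as a rotation vector (axis times angle).
In Python, from rig import ctrl gives the robot as it stands.
- The arm moves only by the tool servo_tool, never from a script. Its argument "rows" is a list of rows, each a list of 6 numbers: the shift along the world's x, y, z in m, then the turn, a rotation vector about the world's x, y, z in rad. A call has 1 to 8 rows; each row is the pose to reach, as a shift and turn from the pose commanded when the call began; what a row does not reach only later rows make up. A row lasts 1/8 s, in which the tool goes at most 62.5 mm and 10.7 degrees, less where a joint would pass 70% of its speed; a pose out of reach is approached as far as the arm can. A call with a gripper value outside its range is refused whole. "gripper" is the closure, from 0 (fully open) to 1 (shut), set as the call begins (left out, the last holds). The fingers move at their own pace and stop on an object; "squeeze" is the grip in N (left out, the last holds). Time passes only in rows, so rows that repeat a pose let the fingers close. It gives the time, the measured TCP pose, the force, the opening and the grip force at its end, in the units of the state.
- ctrl.observe(): the state, without advancing time (a new reading comes with each control period).
- ctrl.snapshot(name): name is "scene" or "side" or "wrist"; returns the picture (400x640x3 uint8, red, green, blue); there is no depth.
- ctrl.calibration(name): a dict with "K" (3x3 intrinsics, pixels), "xyz" and "orientation" of the camera in the world. Camera axes: x right, y up, looking along -z (the intrinsics and any distortion apply to the point x, -y, -z); pixel columns grow to the right and rows downward; lengths in m; the calibration is good to about 2 mm. A picture is of the moment at which its call begins: read the wrist's pose just before it. calibration takes no time and is no camera call; for the wrist camera it gives the pose at the moment of the call.
- ctrl.sign_off(): hands the job in; it is judged then, once.
The state is a dict: "time_s": time; "joint_positions": joint angles; "qd": joint speeds; "effort": joint torques, N m; "ee_pos": TCP position; "tool_rot": TCP orientation; "wrist_force": force on the tool from outside, world axes, zero at the start; "wrist_torque": the same for the moment, N m; "opening": finger opening in m; "grip_force": force on a finger pad.
Only numpy, scipy, OpenCV 4.12 (cv2) and the standard library are available. Lean on these libraries where they do the work, as an engineer would, in place of code of your own. Each camera call takes 0.05 s, during which the arm holds its last target. There are 200 camera calls.

TASK

Make the laminate sample ready to scan: lay it on the scanner's glass without dropping it, long side along the scanner's long front rail, and slide it fully home into the reference corner so that it lies flush against both rails there. Then lower the open lid gently onto its stop, fully closed and without slamming it, and leave the other things on the table where they are.

Things in the scene. Friction and masses are not known exactly. Their poses are not given: they have to be found in the camera images.
- scanner: Compact light grey A5 flatbed scanner, 225 mm deep (its x), 290 wide (its y), 55 high; too heavy to shift. Origin: centre of its underside. Front (buttons) is its -x side, the lid's hinge runs along its back (+x), parallel to y. Its x axis points roughly to the robot's right (world -y), so the open lid stands on the right.
- glass (a point): Centre of the glass surface, 50.5 mm above the table; axes as the scanner's. The glass, 152 mm along x by 216 mm along y, is sunk 4.5 mm into the flat frame (frame top 55 mm above the table); the upright frame edges around it are the rails.
- corner (a point): The reference corner, at glass height: where the long front rail (away from the hinge) meets the short rail at the scanner's +y end, the end farther from the robot base; in the scanner's frame at x -77.5, y +108 mm. From here the glass extends 152 mm along the scanner's +x and 216 mm along its -y. Axes as the scanner's.
- lid (a joint): Angle of the scanner lid in rad: 0 = closed, level on its stop; 1.57 = upright. Starts open, 1.66 to 1.85, leaning slightly back. Hinge friction holds it wherever it is left while steep; below about 0.6 it may sink shut by itself, slowly. Moving it takes 2 to 3 N at the free edge.
- lid_hinge (a point): Middle of the lid's hinge axis, which is parallel to the scanner's y: 58.5 mm above the table, 100 mm along +x from the scanner's centre. The lid is a flat plate 20 mm thick and 286 wide, reaching 212 mm from this axis; closed, it lies 58.5 to 78.5 mm above the table and reaches to the scanner's front.
- lid_edge (a point): Middle of the lid's free (front) edge, on its outer face (the face on top when closed), 212 mm from the hinge axis.
- sample: Brown laminate sample plate, a plain rectangle 130 mm long (its x), 60 wide (its y), 6 thick, about 70 g, flat on the table, decor face already down. Origin: centre of its underside; both ends alike. It slides easily on the glass (friction about 0.25, far less than under a fingertip). On the glass it stands 1.5 mm proud of the frame; the closed lid clears it by 2 mm.
- tile: Bystander, leave alone: white square ceramic tile, 100 x 100 x 9 mm, lying flat. Origin: centre of its underside.
- tape_roll: Bystander, leave alone: roll of brown parcel tape, 110 mm across, 50 mm high, lying flat. Origin: centre of its underside.
- carton: Bystander, leave alone: small closed cardboard box, 120 x 90 x 60 mm. Origin: centre of its underside.
- mug: Bystander, leave alone: white mug, 80 mm across, 95 mm high. Origin: centre of its underside.
- screwdriver: Bystander, leave alone: screwdriver with a black handle, lying flat. Origin: centre of its underside.
- cleaner: Bystander, leave alone: white bottle of glass cleaner, 66 mm across, 190 mm high. Origin: centre of its underside.
- stapler: Bystander, leave alone: black desk stapler, 145 x 36 mm, 50 mm high. Origin: centre of its underside.
Not all that is in view belongs to the job. Several things look just like the sample: the one meant starts farthest to the robot's right.

How it is judged:
By the outcome, as a careful person would: the job done as asked, in the order asked, and still so for the second after the job is handed in, with the robot touching nothing.
It also fails if it takes over 67 s, if anything falls off the work surface, if the arm or the gripper's body presses on something with over 40 N, if the wrist force passes 120 N, or if a joint passes its speed limit or range.

## Working session

There is one attempt and no reset: what is moved stays moved. The work goes in short steps, Python scripts to look and compute and a tool call to move; the robot and the scene stay as the last step left them, time stands still between calls to the robot, and variables do not carry over. Pictures are saved under pics/ and viewed, at most 10 in all, crops included, and the job is handed in when it is done.

Besides the shell and the picture viewer there is one more tool, called after "Request:" as name(argument=value, ...), one argument or row to a line, values as JSON. servo_tool: Moves the arm, as the interface text tells. Its arguments: {"type":"object","properties":{"rows":{"type":"array","items":{"type":"array","items":{"type":"number"}}},"gripper":{"type":"number"},"squeeze":{"type":"number"}},"required":["rows"]}

```bash
mkdir -p pics; cat > h.py <<'E'
import numpy as np, cv2
from scipy.spatial.transform import Rotation as R
from rig import ctrl
def rot(o):
    o=np.array(o,float)
    return o if o.shape==(3,3) else (R.from_rotvec(o).as_matrix() if o.size==3 else R.from_quat(o).as_matrix())
def ray(c,px):
    K=np.array(c["K"]);d=c.get("dist",c.get("distortion",None))
    p=cv2.undistortPoints(np.array([[px]],float),K,None if d is None else np.array(d,float))[0,0]
    return np.array(c["xyz"]),rot(c["orientation"])@np.array([p[0],-p[1],-1])
def at(c,px,z):
    o,d=ray(c,px);return o+d*(z-o[2])/d[2]
def proj(c,P):
    q=(np.array(P)-c["xyz"])@rot(c["orientation"]);K=np.array(c["K"]);d=c.get("dist",c.get("distortion",None))
    q=q*[1,-1,-1]
    return cv2.projectPoints(q.reshape(-1,1,3),np.zeros(3),np.zeros(3),K,None if d is None else np.array(d,float))[0][:,0]
def snap(n,f):
    im=ctrl.snapshot(n);cv2.imwrite(f"pics/{f}.png",im[:,:,::-1]);return im
E
python3 - <<'E'
from h import *
a=snap("scene","scene");b=snap("side","side")
for n in("scene","side","wrist"):print(ctrl.calibration(n))
print(ctrl.observe())
E
```

```text
{'K': array([[385.42635307,   0.        , 321.39236858],
       [  0.        , 385.42635307, 206.76465978],
       [  0.        ,   0.        ,   1.        ]]), 'xyz': array([ 0.9704293 , -0.64610132,  1.08709586]), 'orientation': array([0.65834155, 0.20147311, 0.59448956])}
{'K': array([[520.666629  ,   0.        , 328.0054191 ],
       [  0.        , 520.666629  , 198.93667268],
       [  0.        ,   0.        ,   1.        ]]), 'xyz': array([0.05181135, 1.52289258, 1.15877427]), 'orientation': array([ 0.18492731, -1.32033246, -2.52569308])}
{'K': array([[280.02345775,   0.        , 322.4596989 ],
       [  0.        , 280.02345775, 195.92473672],
       [  0.        ,   0.        ,   1.        ]]), 'xyz': array([0.62473161, 0.0695527 , 0.38377544]), 'orientation': array([-0.25591535,  0.0020173 ,  0.00076403])}
{'time_s': 0.1, 'joint_positions': array([-0.0225992 ,  0.33279551, -0.06473768,  1.46085399,  0.02157784,
        1.34987501, -0.08848864]), 'qd': array([-7.06868603e-04,  1.93022228e-04,  1.00345180e-03, -3.57545405e-03,
        1.93990994e-03,  5.48992812e-05,  4.33887319e-04]), 'effort': array([ 3.16136166e-04, -6.24538064e+01,  2.38312193e-02, -3.90717781e+01,
       -6.15657773e-02,  3.65302863e-02,  4.60620026e-05]), 'ee_pos': array([6.24661707e-01, 2.70054257e-05, 2.21843395e-01]), 'tool_rot': array([-2.22076602e+00, -2.22090027e+00,  1.39763478e-03]), 'wrist_force': array([-0.24550882, -0.34498968,  1.00603705]), 'wrist_torque': array([ 0.01466324, -0.03141001, -0.00847354]), 'grip_force': 0.0, 'opening': 0.08738180361101651}
```

View pics/scene.png

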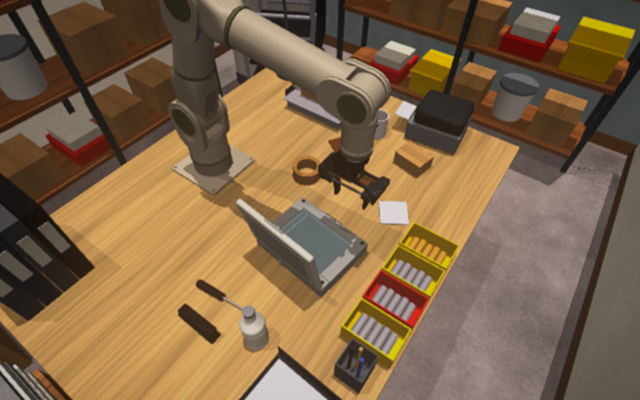

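View pics/side.png

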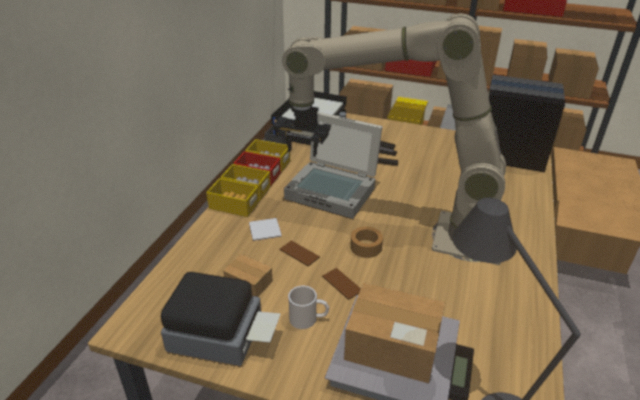

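The side view shows the scanner (330,185), with its lid open at the back, and two brown plates at about (299,252) and (342,283). The plate at (299,252) lies further to world -y, the robot's right, so it fits the description. I'll confirm with an enlarged crop.

```bash
python3 - <<'E'
from h import *
a=cv2.imread("pics/side.png")
cv2.imwrite("pics/c1.png",cv2.resize(a[160:310,240:400],None,fx=4,fy=4,interpolation=cv2.INTER_CUBIC)[:600])
c=ctrl.calibration("side")
for p in[(299,252),(342,283)]:print(at(c,p,.006))
s=cv2.imread("pics/scene.png")
cv2.imwrite("pics/c2.png",cv2.resize(s[180:300,220:380],None,fx=5,fy=5,interpolation=cv2.INTER_CUBIC))
snap("wrist","w0")
E
```

```text
[0.53577902 0.27698094 0.006     ]
[0.35625346 0.37165883 0.006     ]
```

View pics/c1.png

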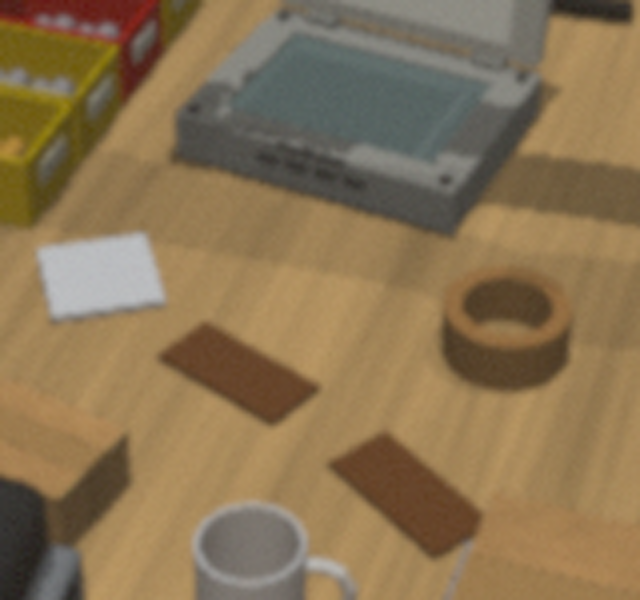

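View pics/c2.png

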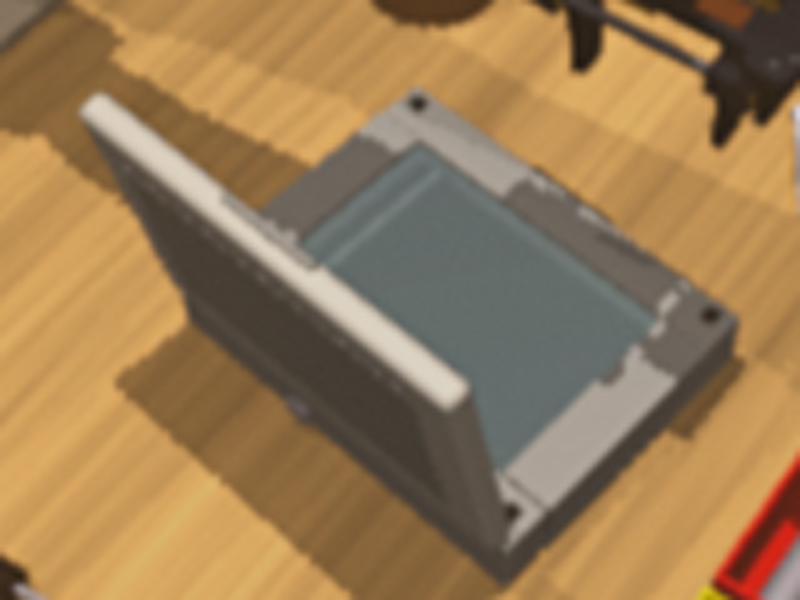

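View pics/w0.png

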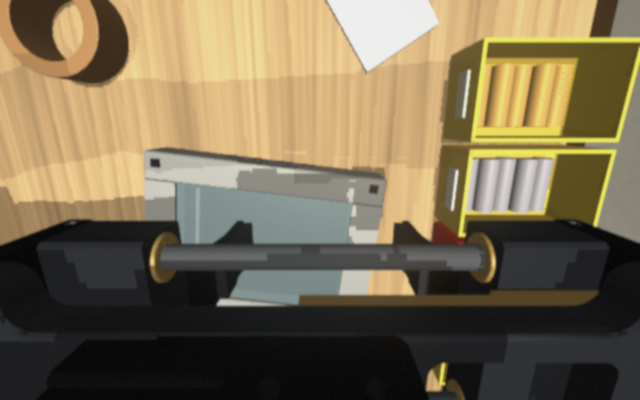

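Two identical brown plates appear in the side crop: A at c1 (240,373), side pixel (299,252), and B at c1 (405,495), side pixel (342,283). A is at world y≈0.277 and B at 0.372. A is further right, so it is the sample. The scanner corners are clear in all three views.

```bash
python3 - <<'E'
from h import *
from scipy.optimize import least_squares
cs=ctrl.calibration("side");cc=ctrl.calibration("scene");cw=ctrl.calibration("wrist")
S=lambda p:((p[0]+.5)/4-.5+240,(p[1]+.5)/4-.5+160)
C=lambda p:((p[0]+.5)/5-.5+220,(p[1]+.5)/5-.5+180)
sc=np.array([at(cs,S(p),.006)for p in[(205,322),(319,387),(272,424),(159,357)]])
print(sc,sc.mean(0));print(np.linalg.norm(np.roll(sc,-1,0)-sc,axis=1))
# scanner obs: (cam,px,local pt)
g=.055
obs=[(cc,C((418,90)),(-.1125,-.145,g)),(cc,C((738,320)),(-.1125,.145,g)),(cc,C((425,143)),(-.0775,-.108,g)),(cc,C((655,325)),(-.0775,.108,g)),
(cw,(176,182),(-.0775,-.108,g)),(cw,(352,204),(-.0775,.108,g)),
(cs,S((177,122)),(-.1125,.145,g)),(cs,S((450,202)),(-.1125,-.145,g)),(cw,(147,150),(-.1125,-.145,g)),(cw,(385,178),(-.1125,.145,g))]
for c,p,l in obs: print(l,at(c,p,l[2]).round(4))
def W(v,l):
    return np.append(v[:2],0)+R.from_euler('z',v[2]).apply(l)
f=lambda v:np.concatenate([(at(c,p,l[2])-W(v,l))[:2] for c,p,l in obs])
r=least_squares(f,[.6,-.15,-1.57],loss='soft_l1',f_scale=.003)
print(r.x,np.degrees(r.x[2]));print((r.fun.reshape(-1,2)*1000).round(1))
for a in(1.66,1.75,1.85):
  for y in(-.143,.143):
    P=W(r.x,(.1-.212*np.cos(a)+.02*np.sin(a)*0,y,.0585+.212*np.sin(a)));q=proj(cc,P)[0];print(a,(q-[220,180]+.5)*5-.5)
    P=W(r.x,(.1-.212*np.cos(a)+.02*np.sin(a),y,.0585+.212*np.sin(a)+.02*np.cos(a)));q=proj(cc,P)[0];print('  out',(q-[220,180]+.5)*5-.5)
E
```

```text
[[0.58433062 0.22751983 0.006     ]
 [0.46383405 0.27554831 0.006     ]
 [0.4854658  0.33116863 0.006     ]
 [0.60420795 0.28364669 0.006     ]] [0.5344596  0.27947087 0.006     ]
[0.12971568 0.05967874 0.12789852 0.0595427 ]
(-0.1125, -0.145, 0.055) [0.4213 0.0333 0.055 ]
(-0.1125, 0.145, 0.055) [ 0.7032 -0.0012  0.055 ]
(-0.0775, -0.108, 0.055) [ 0.4538 -0.0019  0.055 ]
(-0.0775, 0.108, 0.055) [ 0.662  -0.0353  0.055 ]
(-0.0775, -0.108, 0.055) [0.4485 0.0006 0.055 ]
(-0.0775, 0.108, 0.055) [ 0.6603 -0.0267  0.055 ]
(-0.1125, 0.145, 0.055) [0.6942 0.015  0.055 ]
(-0.1125, -0.145, 0.055) [0.4155 0.0528 0.055 ]
(-0.1125, -0.145, 0.055) [0.4197 0.0386 0.055 ]
(-0.1125, 0.145, 0.055) [0.6988 0.0057 0.055 ]
[ 0.5455398  -0.09076459 -1.69621512] -97.18596759837077
[[ 5.5 -5.7]
 [-0.3 -4. ]
 [ 5.7 -1.5]
 [-0.4 -8. ]
 [ 0.4  1. ]
 [-2.1  0.7]
 [-9.2 12.3]
 [-0.3 13.8]
 [ 3.9 -0.4]
 [-4.7  3. ]]
1.66 [119.57329151  65.11616422]
  out [92.47631331 87.07358537]
1.66 [494.65253671 360.53120927]
  out [467.25965882 387.70960009]
1.75 [94.1190613  86.94519302]
  out [ 67.55095537 111.01625704]
1.75 [468.68602662 387.22568449]
  out [441.2887075  416.37905682]
1.85 [ 66.58344935 113.43276353]
  out [ 40.99473803 139.53916867]
1.85 [439.99074616 418.93157346]
  out [413.00074085 449.87658192]
```

Request:
servo_tool(
  rows=[
    [-0.01,0.05,0,0,0,0.18],
    [-0.025,0.1,0,0,0,0.36],
    [-0.04,0.15,0,0,0,0.54],
    [-0.055,0.2,-0.02,0,0,0.72],
    [-0.075,0.25,-0.05,0,0,0.9],
    [-0.09,0.28,-0.07,0,0,1.08],
    [-0.09,0.28,-0.07,0,0,1.19],
    [-0.09,0.28,-0.07,0,0,1.19],
  ],
)

```text
time_s: 1.15
ee_pos: [0.5348, 0.28, 0.1522]
tool_rot: [-0.595, -3.084, 0.001]
wrist_force: [-0.0, -0.2, 0.1]
opening: 0.0871
grip_force: 0.0
```

```bash
python3 - <<'E'
from h import *
im=snap("wrist","w1");c=ctrl.calibration("wrist");o=ctrl.observe();print(o["ee_pos"],o["tool_rot"],c["xyz"])
hsv=cv2.cvtColor(im,cv2.COLOR_RGB2HSV)
print(proj(c,[[.5843,.2275,.006],[.4638,.2755,.006],[.4855,.3312,.006],[.6042,.2836,.006]]).round())
E
```

```text
[0.5352484  0.2795976  0.15246674] [-5.99367045e-01 -3.08380810e+00  2.06897080e-04] [0.47147257 0.3062129  0.31442773]
[[297. 240.]
 [294. 127.]
 [349. 127.]
 [347. 238.]]
```

View pics/w1.png

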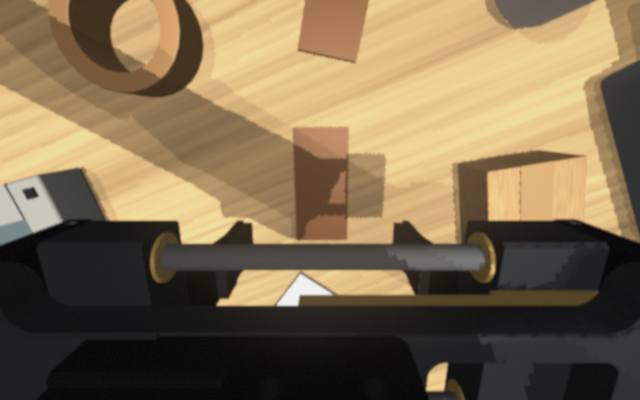

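The wrist view shows the sample at (294–348, 127–240), within 2 px of the prediction and centred between the fingers. I'll go down and grip it.

Request:
servo_tool(
  rows=[
    [0,0,-0.05,0,0,0],
    [0,0,-0.1,0,0,0],
    [0,0,-0.13,0,0,0],
    [0,0,-0.145,0,0,0],
    [0,0,-0.149,0,0,0],
    [0,0,-0.149,0,0,0],
  ],
)

```text
time_s: 1.95
ee_pos: [0.5358, 0.2803, 0.0047]
tool_rot: [0.596, 3.083, 0.002]
wrist_force: [-0.7, 0.5, 0.6]
opening: 0.0865
grip_force: 0.0
```

Request:
servo_tool(
  rows=[
    [0,0,0,0,0,0],
    [0,0,0,0,0,0],
    [0,0,0,0,0,0],
    [0,0,0,0,0,0],
    [0,0,0,0,0,0],
    [0,0,0,0,0,0],
  ],
  gripper=1,
  squeeze=15,
)

```text
time_s: 2.7
ee_pos: [0.5351, 0.28, 0.0038]
tool_rot: [0.595, 3.085, 0.0]
wrist_force: [0.2, -1.5, 3.9]
opening: 0.0595
grip_force: 15.0
```

The overlap on the 6 mm edge is only about 2 mm, so I'll regrip lower.

Request:
servo_tool(
  rows=[
    [0,0,0,0,0,0],
    [0,0,-0.001,0,0,0],
    [0,0,-0.0025,0,0,0],
    [0,0,-0.0025,0,0,0],
  ],
  gripper=0.2,
)

```text
time_s: 3.2
ee_pos: [0.5348, 0.28, 0.0007]
tool_rot: [-0.594, -3.084, 0.0]
wrist_force: [-0.3, -0.2, 0.4]
opening: 0.0694
grip_force: 0.0
```

Request:
servo_tool(
  rows=[
    [0,0,0,0,0,0],
    [0,0,0,0,0,0],
    [0,0,0,0,0,0],
    [0,0,0,0,0,0],
  ],
  gripper=1,
  squeeze=20,
)

```text
time_s: 3.7
ee_pos: [0.535, 0.28, 0.0011]
tool_rot: [0.595, 3.085, 0.0]
wrist_force: [0.4, 0.3, -0.3]
opening: 0.0595
grip_force: 20.0
```

Request:
servo_tool(
  rows=[
    [0,0,0.01,0,0,0],
    [0,0,0.03,0,0,0],
    [0,0,0.06,0,0,0],
    [0,0,0.1,0,0,0],
    [0,0,0.12,0,0,0],
    [0,0,0.12,0,0,0],
  ],
)

```text
time_s: 4.45
ee_pos: [0.5358, 0.2805, 0.1229]
tool_rot: [0.594, 3.082, 0.003]
wrist_force: [-0.2, 0.7, -1.5]
opening: 0.0597
grip_force: 20.0
```

```bash
python3 - <<'E'
from h import *
t=np.radians(-97.2+90)
c=np.array([.5445,-.0905]);ex=np.array([np.cos(t-np.pi/2),np.sin(t-np.pi/2)]);ey=np.array([np.cos(t),np.sin(t)])
for x,y in[(-.022,.02),(-.0475,.043)]:print(c+x*ex+y*ey)
E
```

```text
[ 0.56709963 -0.07118014]
[ 0.59311426 -0.04876388]
```

Request:
servo_tool(
  rows=[
    [0.005,-0.04,0.02,0,0,0.05],
    [0.01,-0.1,0.04,0,0,0.1],
    [0.02,-0.16,0.04,0,0,0.17],
    [0.026,-0.22,0.04,0,0,0.26],
    [0.032,-0.28,0.04,0,0,0.26],
    [0.032,-0.325,0.04,0,0,0.26],
    [0.032,-0.35,0.04,0,0,0.26],
    [0.032,-0.35,0.04,0,0,0.26],
  ],
)

```text
time_s: 5.45
ee_pos: [0.566, -0.0725, 0.1593]
tool_rot: [-0.196, -3.133, 0.001]
wrist_force: [-0.6, 0.7, -0.6]
opening: 0.0594
grip_force: 20.0
```

```bash
python3 - <<'E'
from h import *
snap("wrist","w2");c=ctrl.calibration("wrist");o=ctrl.observe();print(o["ee_pos"],o["tool_rot"],c)
a=cv2.imread("pics/w2.png");s=cv2.imread("pics/side.png")
snap("scene","s2")
t=cv2.imread("pics/s2.png")[180:300,220:380]
v=np.vstack([a[:,:],]) 
cv2.imwrite("pics/w2s.png",np.hstack([cv2.resize(a[0:260,100:540],None,fx=1.25,fy=1.25),np.zeros((325,1,3),np.uint8)]))
E
```

```text
[ 0.56627743 -0.07029319  0.15959026] [-1.91747699e-01 -3.13344727e+00 -4.60503842e-04] {'K': array([[280.02345775,   0.        , 322.4596989 ],
       [  0.        , 280.02345775, 195.92473672],
       [  0.        ,   0.        ,   1.        ]]), 'xyz': array([ 0.49836412, -0.06109962,  0.32168989]), 'orientation': array([-0.20674254, -0.18177524,  1.44091359])}
```

View pics/w2.png

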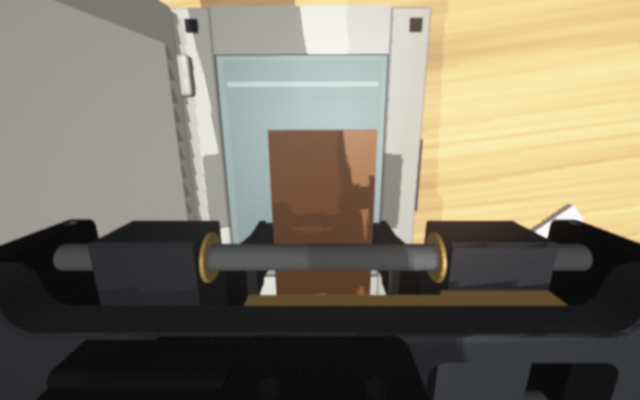

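The wrist view shows the sample held over the glass. The glass corners at the robot end are at (216,55) on the hinge side and (389,55) on the front side. The sample's end is at (268–376,130).

```bash
python3 - <<'E'
from h import *
c={'K': np.array([[280.02345775,0,322.4596989],[0,280.02345775,195.92473672],[0,0,1]]),'xyz':np.array([ 0.49836412,-0.06109962,0.32168989]),'orientation':np.array([-0.20674254,-0.18177524,1.44091359])}
for p in[(216,55),(389,55),(389.5,54),(383,190),(232,240),(208,8),(424,8),(191,25),(416,24)]:
  print(p,at(c,p,.055).round(4),at(c,p,.0505).round(4))
for p in[(268,130),(376,130)]:print(p,at(c,p,.1655).round(4))
cc=np.array([.5445,-.0905])
for yaw in(-97.2,-96.5):
  r=R.from_euler('z',yaw,degrees=True)
  L=r.apply([[-.0775,-.108,.055],[.0745,-.108,.055],[-.0775,0,.055],[-.0775,.108,.055],[-.1125,-.145,.055],[.0745,0,.055]])+[*cc,0]
  print(proj(c,L).round(1).tolist())
E
```

```text
(216, 55) [ 0.4294 -0.1463  0.055 ] [ 0.4283 -0.1477  0.0505]
(389, 55) [0.4478 0.0032 0.055 ] [0.4469 0.0043 0.0505]
(389.5, 54) [0.447  0.0037 0.055 ] [0.4462 0.0048 0.0505]
(383, 190) [ 0.5677 -0.0102  0.055 ] [ 0.5689 -0.0093  0.0505]
(232, 240) [ 0.6015 -0.1674  0.055 ] [ 0.6033 -0.1692  0.0505]
(208, 8) [ 0.3933 -0.1452  0.055 ] [ 0.3915 -0.1466  0.0505]
(424, 8) [0.4153 0.0346 0.055 ] [0.4139 0.0362 0.0505]
(191, 25) [ 0.404  -0.1624  0.055 ] [ 0.4024 -0.1641  0.0505]
(416, 24) [0.4265 0.0275 0.055 ] [0.4253 0.029  0.0505]
(268, 130) [ 0.498  -0.091   0.1655]
(376, 130) [ 0.5051 -0.0328  0.1655]
[[385.2, 54.6], [210.5, 53.9], [378.5, 176.9], [373.0, 277.1], [429.6, 6.5], [221.2, 176.3]]
[[383.7, 53.4], [209.1, 55.1], [378.5, 176.0], [374.3, 276.3], [427.6, 4.6], [221.3, 177.2]]
```

Scanner centre ≈ (0.5456,-0.0865), yaw -97°. The sample is aligned with it, at local (-18.6,+18.6) mm. I'll lower it.

Request:
servo_tool(
  rows=[
    [0,0,-0.03,0,0,0],
    [0,0,-0.06,0,0,0],
    [0,0,-0.085,0,0,0],
    [0,0,-0.098,0,0,0],
    [0,0,-0.103,0,0,0],
    [0,0,-0.105,0,0,0],
    [0,0,-0.105,0,0,0],
    [0,0,-0.105,0,0,0],
  ],
)

```text
time_s: 6.55
ee_pos: [0.5674, -0.0701, 0.0567]
tool_rot: [0.19, 3.135, -0.0]
wrist_force: [0.5, 0.1, -0.9]
opening: 0.0593
grip_force: 20.0
```

Request:
servo_tool(
  rows=[
    [0,0,-0.001,0,0,0],
    [0,0,-0.002,0,0,0],
    [0,0,-0.003,0,0,0],
    [0,0,-0.004,0,0,0],
    [0,0,-0.0045,0,0,0],
    [0,0,-0.005,0,0,0],
    [0,0,-0.005,0,0,0],
  ],
)

```text
time_s: 7.42
ee_pos: [0.5674, -0.07, 0.0515]
tool_rot: [0.19, 3.135, 0.0]
wrist_force: [-1.1, 0.8, 3.7]
opening: 0.0595
grip_force: 20.0
```

Request:
servo_tool(
  rows=[
    [0,0,0,0,0,0],
    [0,0,0,0,0,0],
    [0,0,0,0,0,0],
    [0,0,0,0,0,0],
    [0,0,0.005,0,0,0],
    [0,0,0.02,0,0,0],
    [0,0,0.05,0,0,0],
    [0,0,0.08,0,0,0],
  ],
  gripper=0.2,
)

```text
time_s: 8.43
ee_pos: [0.5671, -0.07, 0.133]
tool_rot: [0.19, 3.135, 0.0]
wrist_force: [-0.5, -0.0, 0.3]
opening: 0.0694
grip_force: 0.0
```

Request:
servo_tool(
  rows=[
    [0,0,0,0,0,-0.18],
    [0,0,0,0,0,-0.36],
    [0,0,0,0,0,-0.54],
    [0,0,0,0,0,-0.72],
    [0,0,0,0,0,-0.9],
    [0,0,0,0,0,-1.08],
    [0,0,0,0,0,-1.26],
    [0,0,0,0,0,-1.44],
  ],
  gripper=0.5,
)

```text
time_s: 9.43
ee_pos: [0.5672, -0.07, 0.1322]
tool_rot: [2.217, 2.225, 0.001]
wrist_force: [-1.2, -1.1, 0.2]
opening: 0.0442
grip_force: 0.0
```

Request:
servo_tool(
  rows=[
    [-0.003,-0.02,0,0,0,-0.13],
    [-0.006,-0.0485,0,0,0,-0.13],
    [-0.006,-0.0485,-0.02,0,0,-0.13],
    [-0.006,-0.0485,-0.05,0,0,-0.13],
    [-0.006,-0.0485,-0.07,0,0,-0.13],
    [-0.006,-0.0485,-0.077,0,0,-0.13],
    [-0.006,-0.0485,-0.079,0,0,-0.13],
    [-0.006,-0.0485,-0.079,0,0,-0.13],
  ],
)

```text
time_s: 10.42
ee_pos: [0.5616, -0.1186, 0.053]
tool_rot: [2.35, 2.084, 0.001]
wrist_force: [-0.3, 0.2, 0.7]
opening: 0.0437
grip_force: 0.0
```

```bash
python3 - <<'E'
from h import *
snap("wrist","w3");c=ctrl.calibration("wrist");o=ctrl.observe();print(o["ee_pos"],R.from_rotvec(o["tool_rot"]).as_matrix()[:,1],c["xyz"],c["orientation"])
E
```

```text
[ 0.56160152 -0.11856851  0.05305532] [ 0.99279997 -0.11977524  0.00144998] [ 0.56945888 -0.04948317  0.21499514] [-0.25566561  0.01454808 -0.11896545]
```

View pics/w3.png

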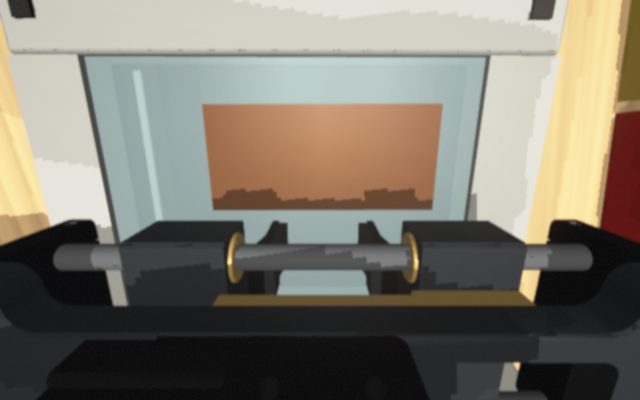

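The wrist view shows the sample flat on the glass at (203–442, 104–210), with the glass corners at (81,56) and (489,56) and the fingers behind its hinge-side edge. I'll push it towards the front rail.

Request:
servo_tool(
  rows=[
    [0.001,0.007,0,0,0,0],
    [0.0015,0.012,0,0,0,0],
    [0.002,0.017,0,0,0,0],
    [0.0025,0.021,0,0,0,0],
    [0.003,0.025,0,0,0,0],
    [0.0035,0.029,0,0,0,0],
    [0.004,0.033,0,0,0,0],
    [0.004,0.033,0,0,0,0],
  ],
)

```text
time_s: 11.48
ee_pos: [0.5648, -0.0864, 0.0521]
tool_rot: [2.351, 2.083, -0.001]
wrist_force: [-1.7, -4.3, 0.4]
opening: 0.0435
grip_force: 2.0
```

Request:
servo_tool(
  rows=[
    [0,0.001,0,0,0,0],
    [0,0.002,0,0,0,0],
    [0.0005,0.003,0,0,0,0],
    [0.0005,0.004,0,0,0,0],
    [0.0005,0.004,0,0,0,0],
  ],
)

```text
time_s: 12.1
ee_pos: [0.5649, -0.0861, 0.0521]
tool_rot: [2.352, 2.078, -0.005]
wrist_force: [-1.6, -13.8, 1.0]
opening: 0.0432
grip_force: 7.3
```

It's pressed against the front rail (14 N, no further travel). Next I'll back off, close the fingers and push on the near end.

Request:
servo_tool(
  rows=[
    [-0.001,-0.01,0,0,0,0],
    [-0.001,-0.012,0.02,0,0,0],
    [-0.015,0,0.05,0,0,0],
    [-0.05,0.03,0.05,0,0,0],
    [-0.085,0.051,0.05,0,0,0],
    [-0.085,0.051,0.025,0,0,0],
    [-0.085,0.051,0.005,0,0,0],
    [-0.085,0.051,0.001,0,0,0],
  ],
  gripper=1,
)

```text
time_s: 13.1
ee_pos: [0.4797, -0.03, 0.0522]
tool_rot: [-2.349, -2.084, 0.002]
wrist_force: [1.5, 0.5, 1.3]
opening: 0.0004
grip_force: 0.0
```

```bash
python3 - <<'E'
from h import *
snap("wrist","w4");c=ctrl.calibration("wrist");o=ctrl.observe();print(o["ee_pos"],o["opening"],o["wrist_force"],c["xyz"],c["orientation"])
E
```

```text
[ 0.48007078 -0.03012397  0.05242591] 0.0006690222098465475 [-0.28924131  0.00961269 -0.28260522] [0.48832755 0.03887048 0.21439031] [-0.25518067  0.01721624 -0.11822455]
```

View pics/w4.png

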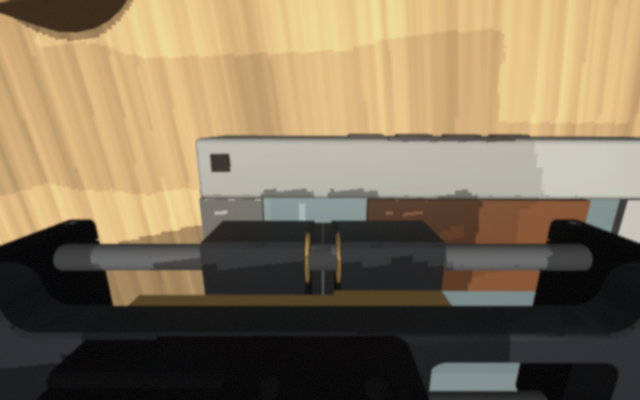

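The sample is flush along the front rail (row 198). Its ends are at columns 367 and 588 and the short rail is at 622, so the gap is about 20 mm. I'll push it home.

Request:
servo_tool(
  rows=[
    [0.008,-0.001,0,0,0,0],
    [0.012,-0.0015,0,0,0,0],
    [0.016,-0.002,0,0,0,0],
    [0.02,-0.0025,0,0,0,0],
    [0.023,-0.003,0,0,0,0],
    [0.026,-0.003,0,0,0,0],
    [0.028,-0.0035,0,0,0,0],
    [0.028,-0.0035,0,0,0,0],
  ],
)

```text
time_s: 14.15
ee_pos: [0.5086, -0.034, 0.0531]
tool_rot: [2.351, 2.084, 0.0]
wrist_force: [-0.5, 0.6, -0.4]
opening: 0.0003
grip_force: 0.0
```

Request:
servo_tool(
  rows=[
    [0.001,0,0,0,0,0],
    [0.002,0,0,0,0,0],
    [0.003,-0.0005,0,0,0,0],
    [0.004,-0.0005,0,0,0,0],
    [0.005,-0.0005,0,0,0,0],
    [0.006,-0.0005,0,0,0,0],
    [0.006,-0.0005,0,0,0,0],
  ],
)

```text
time_s: 15.02
ee_pos: [0.5146, -0.0345, 0.0531]
tool_rot: [2.351, 2.084, 0.0]
wrist_force: [-0.0, 0.3, 0.4]
opening: 0.0002
grip_force: 0.0
```

Request:
servo_tool(
  rows=[
    [0.0015,0,0,0,0,0],
    [0.003,-0.0005,0,0,0,0],
    [0.0045,-0.0005,0,0,0,0],
    [0.006,-0.0005,0,0,0,0],
    [0.006,-0.0005,0,0,0,0],
  ],
)

```text
time_s: 15.65
ee_pos: [0.52, -0.0349, 0.0528]
tool_rot: [-2.35, -2.084, 0.001]
wrist_force: [-3.6, 0.4, 0.4]
opening: 0.0006
grip_force: 1.5
```

Request:
servo_tool(
  rows=[
    [0.001,0,0,0,0,0],
    [0.002,0,0,0,0,0],
    [0.003,-0.0005,0,0,0,0],
    [0.003,-0.0005,0,0,0,0],
  ],
)

```text
time_s: 16.15
ee_pos: [0.5202, -0.035, 0.052]
tool_rot: [-2.347, -2.081, 0.008]
wrist_force: [-13.7, 2.5, 6.5]
opening: 0.0007
grip_force: 7.3
```

Home at the short rail. I'll push once more against the front rail to square it up.

Request:
servo_tool(
  rows=[
    [-0.012,0.001,0,0,0,0],
    [-0.012,0.001,0.03,0,0,0],
    [0.02,-0.03,0.05,0,0,0],
    [0.065,-0.065,0.05,0,0,0],
    [0.065,-0.067,0.03,0,0,0],
    [0.065,-0.067,0.005,0,0,0],
    [0.065,-0.067,0.001,0,0,0],
    [0.065,-0.067,0.001,0,0,0],
  ],
  gripper=0.4,
)

```text
time_s: 17.15
ee_pos: [0.5888, -0.1024, 0.0547]
tool_rot: [2.35, 2.084, 0.001]
wrist_force: [-0.3, 0.9, 0.4]
opening: 0.0519
grip_force: 0.0
```

Request:
servo_tool(
  rows=[
    [0,0.006,0,0,0,0],
    [0.001,0.01,0,0,0,0],
    [0.0015,0.0125,0,0,0,0],
    [0.002,0.015,0,0,0,0],
    [0.002,0.0165,0,0,0,0],
    [0.002,0.018,0,0,0,0],
    [0.002,0.018,0,0,0,0],
  ],
)

```text
time_s: 18.02
ee_pos: [0.5904, -0.0889, 0.0545]
tool_rot: [2.351, 2.078, -0.004]
wrist_force: [-0.9, -11.6, 2.0]
opening: 0.0524
grip_force: 6.0
```

Request:
servo_tool(
  rows=[
    [-0.001,-0.012,0,0,0,0],
    [-0.001,-0.014,0.02,0,0,0],
    [-0.001,-0.014,0.05,0,0,0],
    [-0.02,-0.01,0.1,0,0,0],
    [-0.03,0,0.15,0,0,0],
    [-0.03,0,0.15,0,0,0],
  ],
)

```text
time_s: 18.77
ee_pos: [0.5623, -0.0838, 0.2086]
tool_rot: [2.346, 2.082, 0.009]
wrist_force: [0.3, -0.5, -0.5]
opening: 0.0521
grip_force: 0.0
```

```bash
python3 - <<'E'
from h import *
im=snap("wrist","w5");c=ctrl.calibration("wrist");o=ctrl.observe();print(o["ee_pos"],c["xyz"],c["orientation"])
h=R.from_euler('z',-97,degrees=True)
P=proj(c,h.apply([[-.0775,.108,.055],[-.0775,-.022,.055],[-.0175,.108,.055],[-.0175,-.022,.055],[-.0775,-.108,.055]])+[.5456,-.0865,0])
print(P.round(1))
s=snap("scene","s5")
a=cv2.resize(im[int(P[:,1].min())-20:int(P[:,1].min())+110,int(P[1,0])-30:int(P[0,0])+40,::-1],None,fx=3,fy=3,interpolation=cv2.INTER_CUBIC)[:330,:780]
b=cv2.resize(s[180:270,230:380,::-1],None,fx=3,fy=3,interpolation=cv2.INTER_CUBIC)
H=np.zeros((600,800,3),np.uint8);H[:a.shape[0],:a.shape[1]]=a;H[330:330+b.shape[0],:b.shape[1]]=b
cv2.imwrite("pics/v.png",H);print(int(P[1,0])-30,int(P[:,1].min())-20)
E
```

```text
[ 0.56139024 -0.0841125   0.20600923] [ 0.5687818  -0.01508846  0.36799767] [-0.25513022  0.01202286 -0.1184645 ]
[[408.4 119.5]
 [287.9 119.1]
 [404.1 174.4]
 [289.3 174.1]
 [207.9 118.8]]
257 98
```

View pics/v.png

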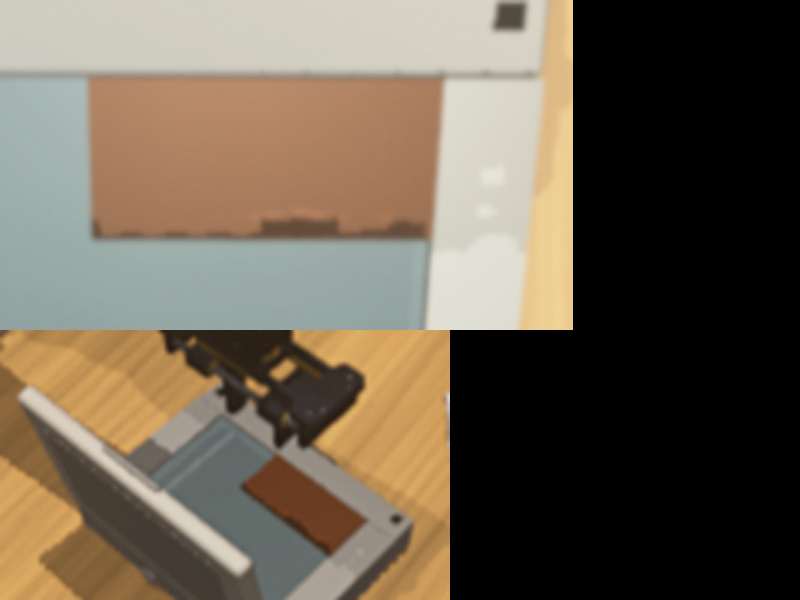

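The view shows the sample flush in the corner: no glass visible along either the front rail (crop row 75) or the short rail (crop column ~440). The lid still stands open. Next I'll go over and behind the lid.

Request:
servo_tool(
  rows=[
    [-0.01,0.01,0.06,0,0,0],
    [-0.02,0.01,0.11,0,0,0],
    [-0.03,-0.03,0.135,0,0,0],
    [-0.04,-0.09,0.135,0,0,0],
    [-0.042,-0.15,0.135,0,0,0],
    [-0.042,-0.195,0.135,0,0,0],
    [-0.042,-0.2,0.11,0,0,0],
    [-0.042,-0.2,0.07,0,0,0],
  ],
)

```text
time_s: 19.88
ee_pos: [0.5184, -0.2859, 0.2722]
tool_rot: [-2.352, -2.082, 0.001]
wrist_force: [0.6, 0.2, -0.7]
opening: 0.0518
grip_force: 0.0
```

Request:
servo_tool(
  rows=[
    [0,0,-0.015,0,0,0],
    [0,0,-0.033,0,0,0],
    [0,0,-0.033,0,0,0],
  ],
)

```text
time_s: 20.25
ee_pos: [0.5183, -0.2842, 0.2401]
tool_rot: [-2.349, -2.084, 0.001]
wrist_force: [-0.3, -0.7, 0.9]
opening: 0.0522
grip_force: 0.0
```

Request:
servo_tool(
  rows=[
    [0.0025,0.02,0.001,0,0,0],
    [0.004,0.033,0.003,0,0,0],
    [0.005,0.042,0.005,0,0,0],
    [0.006,0.05,0.006,0,0,0],
    [0.007,0.058,0.007,0,0,0],
    [0.008,0.066,0.008,0,0,0],
    [0.009,0.073,0.009,0,0,0],
    [0.0095,0.079,0.009,0,0,0],
  ],
)

```text
time_s: 21.25
ee_pos: [0.5281, -0.205, 0.2499]
tool_rot: [-2.35, -2.084, 0.0]
wrist_force: [-0.3, -2.0, -0.1]
opening: 0.0522
grip_force: 1.0
```

Request:
servo_tool(
  rows=[
    [0.001,0.0095,0,0,0,0],
    [0.0025,0.019,0,0,0,0],
    [0.0035,0.028,-0.001,0,0,0],
    [0.0045,0.038,-0.0025,0,0,0],
    [0.006,0.047,-0.0045,0,0,0],
    [0.007,0.0565,-0.007,0,0,0],
    [0.008,0.0655,-0.0095,0,0,0],
    [0.009,0.0745,-0.0125,0,0,0],
  ],
)

```text
time_s: 22.25
ee_pos: [0.5371, -0.1304, 0.2373]
tool_rot: [2.351, 2.084, 0.0]
wrist_force: [0.2, -1.1, -0.2]
opening: 0.0522
grip_force: 0.6
```

Request:
servo_tool(
  rows=[
    [0.001,0.009,-0.004,0,0,0],
    [0.002,0.0175,-0.0077,0,0,0],
    [0.003,0.026,-0.0125,0,0,0],
    [0.004,0.034,-0.0172,0,0,0],
    [0.005,0.042,-0.0227,0,0,0],
    [0.006,0.0495,-0.0282,0,0,0],
    [0.007,0.0565,-0.0345,0,0,0],
    [0.008,0.0635,-0.0407,0,0,0],
  ],
)

```text
time_s: 23.25
ee_pos: [0.545, -0.0669, 0.1964]
tool_rot: [-2.35, -2.084, 0.0]
wrist_force: [-0.6, -0.3, 0.2]
opening: 0.052
grip_force: 0.3
```

Request:
servo_tool(
  rows=[
    [0.0005,0.005,-0.005,0,0,0],
    [0.001,0.0095,-0.01,0,0,0],
    [0.0015,0.0135,-0.0145,0,0,0],
    [0.002,0.018,-0.021,0,0,0],
    [0.0025,0.022,-0.026,0,0,0],
    [0.003,0.0255,-0.031,0,0,0],
    [0.0035,0.03,-0.0375,0,0,0],
    [0.004,0.0345,-0.0445,0,0,0],
  ],
)

```text
time_s: 24.25
ee_pos: [0.5491, -0.0327, 0.1519]
tool_rot: [2.351, 2.084, 0.0]
wrist_force: [0.4, -0.2, -0.6]
opening: 0.0524
grip_force: 0.1
```

Request:
servo_tool(
  rows=[
    [0.0005,0.0025,-0.0045,0,0,0],
    [0.0005,0.0045,-0.009,0,0,0],
    [0.001,0.0065,-0.0135,0,0,0],
    [0.001,0.0085,-0.018,0,0,0],
    [0.0015,0.0105,-0.0225,0,0,0],
    [0.0015,0.012,-0.027,0,0,0],
    [0.0015,0.0135,-0.031,0,0,0],
    [0.002,0.015,-0.035,0,0,0],
  ],
)

```text
time_s: 25.25
ee_pos: [0.551, -0.0179, 0.1171]
tool_rot: [2.351, 2.084, 0.0]
wrist_force: [-0.6, 0.1, -0.3]
opening: 0.0524
grip_force: 0.0
```

Request:
servo_tool(
  rows=[
    [0.0005,0.001,-0.0045,0,0,0],
    [0.0005,0.0025,-0.009,0,0,0],
    [0.0005,0.0035,-0.0135,0,0,0],
    [0.0005,0.0045,-0.018,0,0,0],
    [0.0005,0.005,-0.022,0,0,0],
    [0.0005,0.006,-0.026,0,0,0],
    [0.001,0.007,-0.03,0,0,0],
    [0.001,0.0075,-0.033,0,0,0],
  ],
)

```text
time_s: 26.25
ee_pos: [0.552, -0.0104, 0.0841]
tool_rot: [-2.351, -2.084, 0.0]
wrist_force: [0.6, 0.4, 0.4]
opening: 0.052
grip_force: 0.0
```

The lid has probably been sinking ahead of the fingers. I'll creep down to the stop and press lightly.

Request:
servo_tool(
  rows=[
    [0,0,-0.0015,0,0,0],
    [0,0,-0.003,0,0,0],
    [0,0,-0.0045,0,0,0],
    [0,0,-0.0055,0,0,0],
    [0,0,-0.0065,0,0,0],
    [0,0,-0.0065,0,0,0],
  ],
)

```text
time_s: 27.0
ee_pos: [0.5521, -0.0105, 0.0789]
tool_rot: [2.351, 2.084, 0.0]
wrist_force: [-4.1, 0.3, 10.9]
opening: 0.0521
grip_force: 5.3
```

The fingers meet firm resistance at z=0.0789 and the closed lid's top is at 0.0785, so the lid is on its stop. I'll retreat and check by image code.

Request:
servo_tool(
  rows=[
    [0,0,0.004,0,0,0],
    [0,0,0.015,0,0,0],
    [0,0.01,0.04,0,0,0],
    [0,0.04,0.08,0,0,0],
    [0,0.09,0.12,0,0,0],
    [0,0.14,0.15,0,0,0],
    [0,0.18,0.15,0,0,0],
    [0,0.18,0.15,0,0,0],
  ],
)

```text
time_s: 28.0
ee_pos: [0.5513, 0.1736, 0.2286]
tool_rot: [-2.344, -2.091, -0.002]
wrist_force: [0.3, 0.4, 0.6]
opening: 0.0522
grip_force: 0.0
```

```bash
python3 - <<'E'
from h import *
im=snap("scene","end");c=ctrl.calibration("scene");o=ctrl.observe();print(o["ee_pos"],o["wrist_force"])
r=R.from_euler('z',-97,degrees=True)
L=r.apply([[-.112,-.143,.0785],[-.112,.143,.0785],[.1,.143,.0785],[.1,-.143,.0785]])+[.543,-.09,0]
P=proj(c,L);print(P.round(1))
g=cv2.cvtColor(im,cv2.COLOR_RGB2HSV);_,l=cv2.threshold(g[:,:,1],60,255,cv2.THRESH_BINARY_INV)
l[g[:,:,2]<120]=0
m=np.zeros_like(l);cv2.fillPoly(m,[P.astype(np.int32)],255)
print("lid-coloured share",(l[m>0]>0).mean(),"mean rgb",im[m>0].mean(0),im[m>0].std(0))
n,lab,st,ce=cv2.connectedComponentsWithStats(l);k=lab[int(P[:,1].mean()),int(P[:,0].mean())];print(k,st[k])
pts=cv2.approxPolyDP(cv2.convexHull(np.argwhere(lab==k)[:,::-1].astype(np.int32)),4,True);print(pts[:,0].tolist())
E
```

```text
[0.55170826 0.17089104 0.22825784] [ 0.26205325 -0.19514332  0.28376036]
[[302.4 191.4]
 [367.5 237.7]
 [322.5 282.3]
 [256.5 228. ]]
lid-coloured share 0.9305993690851735 mean rgb [181.55579653 170.31959779 155.85252366] [24.01920815 24.64406291 26.26753466]
61 [ 257  195  110   95 5303]
[[366, 241], [319, 289], [257, 234], [305, 195]]
```

The lid quadrilateral matches the closed-lid projection to within a few pixels, with the same offset at the hinge side and the front edge. The robot is clear, so I'm handing in.

```bash
python3 -c "
from rig import ctrl
print(ctrl.sign_off())"
```

```text
the job is handed in; nothing more can be done
None
```

The job is handed in at about 28 s: the sample lies flush in the reference corner, the lid was lowered gently onto its stop and is fully closed, and the arm came near none of the other things on the table.

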